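Peel the stuck top parts tray and present it

TASK

I need the white top tray from the snapped-together stack of parts trays on the watchmaker's bench: take it by the orange upright tab at its corner and peel it, raising that corner first while the opposite corner still rests in the stack, so that the blue trays beneath stay where they are. Then hold it out for me over the round green pad, roughly level, with its middle above the pad and at least 10 cm over the bench, and finish while still holding it there. Leave the loupe, the amber oil jar and the small dish where they stand.

Things in the scene. Friction and masses are not known exactly. Their poses are not given: they have to be found in the camera images.
- tray_centre (a point): centre of the white top tray (60 g): a shallow square tray, flange 124 x 124 mm, 18 mm high, of which the lower 14 mm (104 mm square) and a small keel 12 mm below that nest in the stack. Point: its middle, 9 mm above the tray's underside. Axes: x runs along the square's diagonal to the corner with the tab, z up out of the tray (the sides lie at 45 degrees to x and y).
- tray_tab (a point): centre of the upright orange tab on an ear outside the tray's corner: 100 mm from tray_centre along its +x and 22 mm above it. Tab 22 mm long (x), 10 mm thick (y), rising 26 mm above the flange; the point is 13 mm under its top. Grasp from above, fingers closing along y; they stand clear of the trays, so the tips may go 20 mm below the flange. Axes as tray_centre.
- tray_far (a point): the tray's opposite corner: underside of the flange at the corner away from the tab, 87.7 mm from the middle along the tray's -x and 5 mm above tray_centre. The tray can be peeled by pivoting about this point, round the tray's y axis, so that the tab rises. Axes as tray_centre.
- stack_top (a point): middle of the upper rim, 40 mm above the bench, of the blue trays below: 130 mm square, one loose piece of about 0.4 kg. Inside, near the corner opposite the tab, spring beads grip a keel under the white tray: pulled up level, the tray drags that side of the blue ones up with it; tilted about its far corner it comes free with 1 to 2 N at the tab, wholly by 0.25 rad. Axes as tray_centre.
- pad: round green bench pad, 160 mm across, 4 mm thick, fixed; origin at the centre of its underside, on the bench
- loupe: black eyeglass loupe, 36 mm across, 32 mm high, loose, standing on the bench; origin at the centre of its underside. Bystander.
- oil_jar: amber glass jar with brass cap, 34 mm across, 50 mm high, loose; origin at the centre of its underside. Bystander.
- dish: small white dish, 48 mm across, 18 mm high, loose; origin at the centre of its underside. Bystander.

How it is judged:
On the way:
1. the tab corner is raised (tray tilted more than 0.08 rad against the blue stack) while the opposite corner is still within 8 mm of its seated height on the stack (angle between the z axis of tray_centre and the z axis of stack_top, either way round above 0.08 rad and z of tray_tab in the frame of stack_top above 0.028 m and z of tray_far in the frame of stack_top between -0.008 and 0.008 m and horizontal distance between tray_centre and stack_top below 0.02 m and contact force between the fingers and tray above 0.5 N), for 0.1 s.
At the end, for the whole second after the job is handed in: The white tray is held still in the fingers, its middle more than 100 mm above the bench and within 80 mm (horizontally) of the pad's centre, tilted less than 0.35 rad, carried by nothing else; the blue stack stands flat within 20 mm of its start; loupe, jar and dish within 20 mm of theirs (height (world z) of tray_centre above 0.1 m and horizontal distance between tray_centre and pad below 0.08 m and angle between tray_centre's own z axis and vertical below 0.35 rad and contact force between the fingers and tray above 0.5 N and contact force between tray and stack below 0.05 N and contact force between tray and pad below 0.05 N and contact force between tray and table below 0.05 N and linear speed of tray below 0.05 m/s and distance of each of stack_top, loupe, oil_jar, dish from where it was at the start of the episode below 0.02 m and angle between stack_top's own z axis and vertical below 0.05 rad and height (world z) of stack_top below 0.044 m); the arm keeps its last pose, push and grip.
It fails at once if the blue trays are lifted, tipped or shifted (moved more than 20 mm or tilted more than 0.1 rad) (distance of stack_top from where it was at the start of the episode above 0.02 m or angle between stack_top's own z axis and vertical above 0.1 rad).
It fails at once if a bystander is disturbed (moved more than 20 mm) (distance of any of loupe, oil_jar, dish from where it was at the start of the episode above 0.02 m).
It also fails if it takes over 45 s, if anything falls off the work surface, if the arm or the gripper's body presses on something with over 40 N, if the wrist force passes 120 N, or if a joint passes its speed limit or range.

ROBOT

A 6-joint arm with a two-finger parallel gripper is mounted at the origin on the work surface. World frame = base frame: x ahead of the robot, y to its left, z up, the work surface at z = 0. Lengths are in m, angles in rad, forces in N, time in s.
With the tool pointing down it reaches from about 0.425 to 0.95 m from the base axis. Payload 14.7 kg.
Tool frame: the origin (TCP) lies on the centre line of the jaws, within the pads' length; the fingertips stand 14 mm ahead of it and the grasp point (between the pads) lies 5 mm behind it; z points along the fingers, y is the direction in which the jaws open and shut (so a half turn about z gives the same grasp; the last joint's range is limited). The gripper opens to 85 mm and grips with 20 to 120 N. Pads are 22 mm wide; open, the fingers measure 114 mm over their backs; the gripper's body (76 mm by 85 mm) begins 54 mm behind the grasp point. The pads swing forward as they close: fully open they stand 13 mm farther back than shut.
Start: joints at [1.222, 0.48, 1.596, -0, 1.065, -0.047], TCP at [0.193, 0.621, 0.215] pointing down, gripper open.
Joint ranges: [-2.75, 2.75], [-0.82, 2.05], [0.23, 2.67], [-1.56, 4.7], [0.09, 2.69], [-2.92, 2.92]. Speed limits (rad/s): [1.89, 1.89, 2.39, 3.01, 3.01, 3.01].

INTERFACE

Orientations are given as a unit quaternion [w, x, y, z].
In Python, from station import bot gives the robot as it stands. The module is installed in compiled form; this text tells all that it offers.
- The arm moves only by the tool carry_out, never from a script. Its argument "increments" is text: rows parted by semicolons, each of 7 numbers parted by spaces: the finger opening in mm, from 0 to 85.4, then the shift along the tool's x, y, z in mm, then the turn, a rotation vector about the tool's x, y, z in degrees. A call has 1 to 12 rows; each row shifts and turns the pose as measured when the row begins, along the tool's axes as they then stand; what a row does not reach is not made up. A row lasts 1/12 s, in which the tool goes at most 41.7 mm and 7.16 degrees, less where a joint would pass 70% of its speed; a pose out of reach is approached as far as the arm can. A call with a gripper value outside its range is refused whole. The fingers move at their own pace and stop on an object; "force" is the grip in N (left out, the last holds). Time passes only in rows, so rows that do not move let the fingers close. It gives the time, the measured TCP pose, the force and the opening at its end, in the units of the state.
- bot.state(): the state, without advancing time (a new reading comes with each control period).
- bot.grab_frame(name): name is "side" or "top"; returns (picture, depth): 420x560x3 uint8, red, green, blue; 420x560 float32, m along the optical axis (not along the pixel's ray), 0 where there is no reading.
- bot.get_calibration(name): a dict with "intrinsics" (3x3 intrinsics, pixels), "pose" (4x4, takes a point from camera to world coordinates). Camera axes: x right, y down, z forward; pixel columns grow to the right and rows downward; lengths in m; the calibration is good to about 2 mm. A picture is of the moment at which its call begins. get_calibration takes no time and is no camera call.
- bot.sign_off(): hands the job in, once; it reports no verdict.
Trained networks look in the newest picture that a camera, given by its name, has taken for a name from the list of things; names that differ only in an ending like _2 or _b are one class to them, and where a whole thing is asked for, a point or a joint stands for the part that bears it (a point fixed in the world has none). Each returns a list of dicts, best first, with "confidence" (0 to 1); they miss things now and then, are a little off and sometimes report something else, mostly with a low value. They report only what shows in the picture. A call takes as long as a camera call.
- bot.boxes_of(camera, thing): "point" ([column, row] in pixels, amid what is visible of it).
- bot.outline_of(camera, thing): "pixels" (420x560 bool, what is visible of it) and "point" ([column, row] in pixels, amid what is visible of it).
The state is a dict: "time_s": time; "joint_positions": joint angles; "qd": joint speeds; "joint_efforts": joint torques, N m; "position": TCP position; "tcp_rot": TCP orientation; "force": force on the tool from outside, world axes, zero at the start; "ft_torque": the same for the moment, N m; "gripper_width": opening from 0.0 (shut) to 1.0 (fully open).
Only numpy, scipy, OpenCV 4.12 (cv2) and the standard library are available. Lean on these libraries where they do the work, as an engineer would, in place of code of your own. Each camera call takes 0.05 s, during which the arm holds its last target. There are 200 camera calls.

## Working session

There is one attempt and no reset: what is moved stays moved. The work goes in short steps, Python scripts to look and compute and a tool call to move; the robot and the scene stay as the last step left them, time stands still between calls to the robot, and variables do not carry over. Pictures are saved under pics/ and viewed, about 8 in all and at most 12, crops included, and the job is handed in when it is done.

Besides the shell and the picture viewer there is one more tool, called after ">>>" as name(argument=value, ...) on one line, values as JSON. carry_out: Moves the arm, as the interface text tells. Its arguments: {"type":"object","properties":{"increments":{"type":"string"},"force":{"type":"number"}},"required":["increments"]}

```bash
mkdir -p pics; cat > h.py <<'E'
import numpy as np, cv2
from station import bot
def cal(n):
    c=bot.get_calibration(n); return np.array(c["intrinsics"]),np.array(c["pose"])
def cloud(n,d):
    K,T=cal(n); v,u=np.mgrid[:420,:560]
    p=np.stack([(u-K[0,2])*d/K[0,0],(v-K[1,2])*d/K[1,1],d],-1)
    return p@T[:3,:3].T+T[:3,3]
E
python3 - <<'E'
from h import *
print(bot.state())
ims=[]
for n in("side","top"):
    im,d=bot.grab_frame(n); P=cloud(n,d); np.savez(n,im=im,d=d,P=P)
    cv2.imwrite(f"pics/{n}0.png",im[...,::-1])
    print(n,cal(n)[1][:3,3].round(3))
    for t in("tray_centre","tray_tab","stack_top","pad","loupe","oil_jar","dish"):
        for o in bot.outline_of(n,t)[:2]:
            m=o["pixels"]&(d>0); q=P[m]
            print(t,round(o["confidence"],2),np.round(o["point"]),m.sum(),np.median(q,0).round(3) if len(q) else "",q.min(0).round(3) if len(q) else "",q.max(0).round(3) if len(q) else "")
E
```

```text
{'time_s': 0.0, 'joint_positions': array([ 1.22239997e+00,  4.80871789e-01,  1.59687453e+00,  6.23064554e-06,
        1.06508129e+00, -4.66130290e-02]), 'qd': array([ 0.0015141 , -0.00225802,  0.00096454, -0.00049767,  0.00133475,
       -0.00040618]), 'joint_efforts': array([ 4.90131482e-03, -9.50653768e+01, -4.30184698e+01,  1.15101402e-04,
        1.22511608e-02,  4.77537344e-05]), 'position': array([0.19303384, 0.62022369, 0.21394623]), 'tcp_rot': array([-1.23834674e-04,  1.50321189e-01,  9.88637021e-01, -6.04937790e-04]), 'force': array([0.31942958, 0.91162771, 1.55354573]), 'ft_torque': array([-0.01268063, -0.02532175,  0.02350344]), 'gripper_width': 0.9988589650094872}
side [ 0.239 -0.345  0.562]
tray_centre 0.7 [355. 276.] 5683 [ 0.54  -0.181  0.035] [ 0.45  -0.266 -0.001] [ 0.704 -0.098  0.073]
tray_tab 0.76 [354. 277.] 5618 [ 0.54  -0.181  0.036] [ 0.45  -0.267  0.001] [ 0.67  -0.097  0.073]
stack_top 0.89 [348. 312.] 982 [ 0.494 -0.222  0.026] [ 0.445 -0.271 -0.003] [ 0.566 -0.096  0.044]
pad 0.59 [193. 176.] 3087 [0.494 0.216 0.005] [ 0.417  0.139 -0.001] [0.579 0.306 0.0
[... 183 characters left out ...]
.053]
top [ 0.34  -0.022  1.073]
tray_centre 0.97 [352. 218.] 3209 [ 0.54  -0.182  0.033] [ 0.452 -0.269  0.022] [ 0.645 -0.096  0.074]
tray_tab 0.92 [354. 223.] 3256 [ 0.54  -0.182  0.033] [ 0.452 -0.267 -0.005] [ 0.663 -0.098  0.074]
stack_top 0.87 [341. 248.] 148 [ 0.481 -0.152  0.038] [ 0.449 -0.245  0.017] [ 0.524 -0.094  0.045]
pad 0.63 [176. 226.] 3729 [0.497 0.218 0.005] [ 0.418  0.141 -0.003] [0.579 0.297 0.011]
loupe 0.58 [274. 270.] 173 [ 0.418 -0.007  0.031] [ 0.404 -0.024 -0.001] [0.436 0.008 0.037]
oil_jar 0.8 [276. 158.] 212 [0.671 0.007 0.049] [ 0.66  -0.008  0.007] [0.691 0.022 0.055]
dish 0.82 [273. 233.] 316 [ 0.512 -0.007  0.011] [ 0.488 -0.029 -0.002] [0.535 0.015 0.023]
```

```bash
python3 - <<'E'
from h import *
for n in("side","top"):
    f=np.load(n+".npz"); im,P=f["im"],f["P"]
    hsv=cv2.cvtColor(im,cv2.COLOR_RGB2HSV)
    m=(hsv[...,0]<22)&(hsv[...,1]>140)&(hsv[...,2]>100)&(P[...,2]>.03)&(P[...,2]<.09)&(abs(P[...,0]-.54)<.15)&(abs(P[...,1]+.18)<.15)
    t=m&(P[...,2]>.066)
    print(n,m.sum(),P[m].mean(0).round(4),P[m].min(0).round(3),P[m].max(0).round(3),"top",t.sum(),P[t].mean(0).round(4) if t.any() else "", P[t].min(0),P[t].max(0))
    w=(hsv[...,1]<60)&(hsv[...,2]>110)&(P[...,2]>.025)&(P[...,2]<.06)&(abs(P[...,0]-.54)<.11)&(abs(P[...,1]+.18)<.11)
    w=w.astype(np.uint8)
    k,l,s,c=cv2.connectedComponentsWithStats(w); w=l==1+s[1:,4].argmax()
    q=P[w]; h=q[q[:,2]>.040][:,:2].astype(np.float32)
    print("white",w.sum(),cv2.minAreaRect(h),np.percentile(q[:,2],[5,50,95]))
a=cv2.imread("pics/side0.png");b=cv2.imread("pics/top0.png")
cv2.imwrite("pics/both.png",np.vstack([a,b])[:, :])
cv2.imwrite("pics/b.png",cv2.resize(np.hstack([a,b]),(800,300),interpolation=cv2.INTER_AREA))
E
```

```text
side 79 [ 0.6314 -0.1701  0.0653] [ 0.624 -0.174  0.043] [ 0.645 -0.163  0.073] top 55 [ 0.6328 -0.1692  0.07  ] [ 0.62400988 -0.17389189  0.06610912] [ 0.64462852 -0.16322458  0.07269544]
white 5494 ((0.5364342331886292, -0.18039366602897644), (0.12763749063014984, 0.12992584705352783), 52.737239837646484) [0.02824296 0.03478046 0.04531866]
top 47 [ 0.6329 -0.168   0.063 ] [ 0.62  -0.174  0.041] [ 0.645 -0.162  0.074] top 33 [ 0.6354 -0.168   0.0702] [ 0.62611336 -0.17224508  0.066565  ] [ 0.64507307 -0.16248402  0.0744855 ]
white 2889 ((0.5373599529266357, -0.18172818422317505), (0.12469770014286041, 0.12456841766834259), 52.94944763183594) [0.02682968 0.03205651 0.04639201]
```

View pics/side0.png

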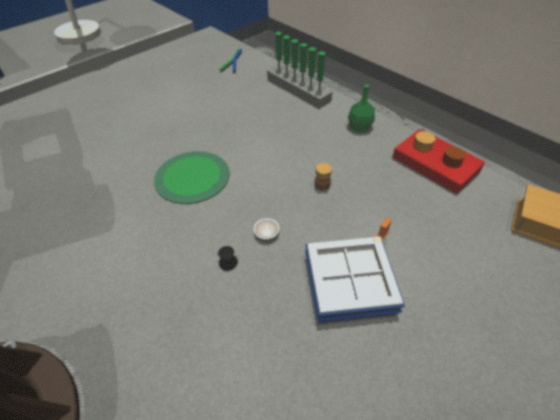

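View pics/top0.png

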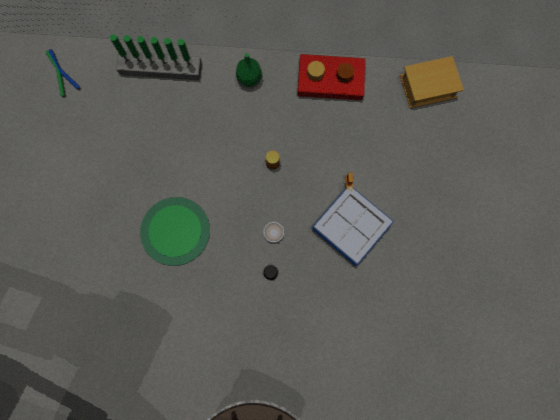

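>>> carry_out(increments="85 -27 -26 0 0 0 0;85 -27 -26 0 0 0 0;85 -27 -26 0 0 0 0;85 -27 -26 0 0 0 0;85 -27 -26 0 0 0 0;85 -27 -26 0 0 0 0;85 -27 -26 0 0 0 0;85 -27 -26 0 0 0 0;85 -27 -26 0 0 0 0;85 -27 -26 0 0 0 0;85 -27 -26 0 0 0 0;85 -27 -26 0 0 0 0")

```text
time_s: 1.8
position: [0.4149, 0.2169, 0.2141]
tcp_rot: [0.001, 0.145, 0.989, 0.003]
force: [0.8, 0.1, -0.4]
gripper_width: 0.996
```

>>> carry_out(increments="85 -27 -26 0 0 0 0;85 -27 -26 0 0 0 0;85 -27 -26 0 0 0 0;85 -27 -26 0 0 0 0;85 -27 -26 0 0 0 0;85 -27 -26 0 0 0 0;85 -27 -26 0 0 0 0;85 -27 -26 0 0 0 0;85 -27 -26 0 0 0 0;85 -27 -26 0 0 0 0;85 -27 -26 0 0 0 0;85 -27 -26 0 0 0 0")

```text
time_s: 2.8
position: [0.6433, -0.199, 0.2155]
tcp_rot: [0.004, 0.146, 0.989, 0.004]
force: [0.9, 0.2, -1.2]
gripper_width: 0.994
```

>>> carry_out(increments="85 0 0 0 0 0 7;85 0 0 0 0 0 7;85 0 0 0 0 0 7;85 0 0 0 0 0 7;85 0 0 0 0 0 7;85 0 0 0 0 0 7;85 0 0 0 0 0 7;85 0 0 0 0 0 7;85 0 0 0 0 0 7;85 0 0 0 0 0 7;85 0 0 0 0 0 7;85 0 0 0 0 0 7")

```text
time_s: 3.8
position: [0.6466, -0.2099, 0.2135]
tcp_rot: [0.002, 0.781, 0.625, 0.006]
force: [-0.1, -0.5, -0.3]
gripper_width: 0.995
```

>>> carry_out(increments="85 0 0 0 0 0 7;85 0 0 0 0 0 7;85 0 0 0 0 0 7;85 0 0 0 0 0 7;85 0 0 0 0 0 7;85 0 0 0 0 0 7;85 0 0 0 0 0 7;85 0 0 0 0 0 7;85 0 0 0 0 0 7;85 0 0 0 0 0 7")

```text
time_s: 4.63
position: [0.6465, -0.2099, 0.2133]
tcp_rot: [-0.002, 0.999, 0.05, 0.005]
force: [0.4, -0.3, 0.0]
gripper_width: 0.996
```

```bash
cat >> h.py <<'E'
from scipy.spatial.transform import Rotation as Ro
def tool():
    s=bot.state(); q=s["tcp_rot"]; return s,Ro.from_quat([q[1],q[2],q[3],q[0]]),s["position"]
def goal(p,az,tilt=0):
    x=np.array([np.cos(az),np.sin(az),0]);z=np.array([0,0,-1.]);R=Ro.from_matrix(np.c_[x,np.cross(z,x),z])
    R=Ro.from_rotvec(-tilt*np.array([-x[1],x[0],0]))*R
    s,T,t=tool(); print("joints",s["joint_positions"].round(2),"w",round(float(s["gripper_width"]),3),"pos",t.round(4))
    print("shift mm",(T.inv().apply(np.array(p)-t)*1e3).round(1),"turn deg",np.degrees((T.inv()*R).as_rotvec()).round(2))
E
python3 - <<'E'
from h import *
goal([.635,-.168,.12],np.radians(7.8))
E
```

```text
joints [-0.36  0.52  1.53  0.01  1.08  1.1 ] w 0.996 pos [ 0.6465 -0.2099  0.2133]
shift mm [ -8.3 -42.5  93.4] turn deg [-0.2  -0.62 -2.08]
```

>>> carry_out(increments="60 -2 -10 23 0 0 -0.5;45 -2 -11 23 0 0 -0.5;40 -2 -11 24 0 0 -0.5;40 -2 -11 23 -0.2 -0.6 -0.6;40 0 0 0 0 0 0;40 0 0 0 0 0 0")

```text
time_s: 5.13
position: [0.6364, -0.1676, 0.1193]
tcp_rot: [0.001, 0.998, 0.063, 0.002]
force: [0.5, -1.1, 0.0]
gripper_width: 0.466
```

```bash
python3 - <<'E'
from h import *
goal([.635,-.168,.048],np.radians(7.8))
im,d=bot.grab_frame("side"); cv2.imwrite("pics/s1.png",cv2.resize(im[170:350,280:520,::-1],None,fx=3,fy=3))
im,d=bot.grab_frame("top"); cv2.imwrite("pics/t1.png",cv2.resize(im[130:290,260:460,::-1],None,fx=3,fy=3))
E
```

```text
joints [-0.3   0.59  1.67 -0.    0.88  1.14] w 0.466 pos [ 0.6364 -0.1676  0.1193]
shift mm [-1.7 -0.  71.3] turn deg [ 0.17 -0.26 -0.58]
```

View pics/s1.png

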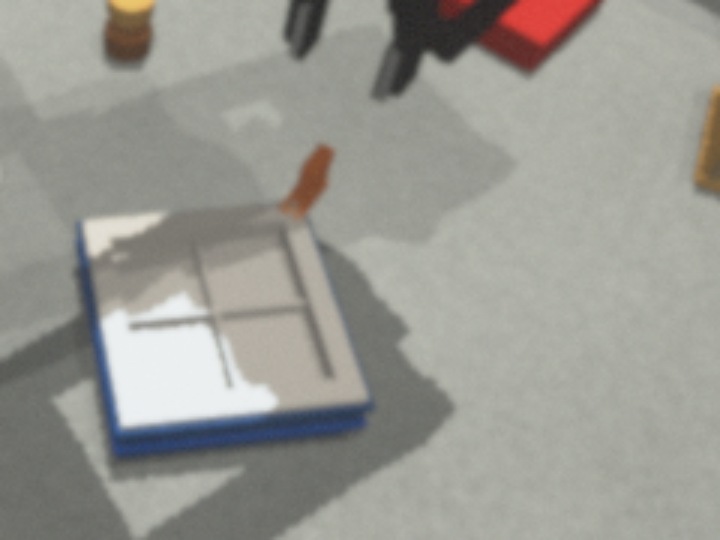

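>>> carry_out(increments="30 -1 0 18 0 0 -0.3;30 0 0 18 0 -0.2 -0.3;30 0 0 18 0 0 0;30 0 0 17 0 0 0;30 0 0 0 0 0 0;30 0 0 0 0 0 0")

```text
time_s: 5.73
position: [0.6441, -0.1747, 0.0572]
tcp_rot: [0.005, 0.998, 0.066, 0.009]
force: [0.5, 0.1, -0.0]
gripper_width: 0.35
```

>>> carry_out(increments="20 0 0 0 0 0 0;14 0 0 0 0 0 0;12 0 0 0 0 0 0;9 0 0 0 0 0 0;5 0 0 0 0 0 0;5 0 0 0 0 0 0;5 0 0 0 0 0 0;5 0 0 0 0 0 0", force=30)

```text
time_s: 6.4
position: [0.6478, -0.1767, 0.0645]
tcp_rot: [0.006, 0.998, 0.066, 0.013]
force: [0.7, -0.5, -0.4]
gripper_width: 0.061
```

```bash
python3 - <<'E'
from h import *
goal([.635,-.168,.048],np.radians(7.8))
print(bot.state()["force"],bot.state()["ft_torque"])
s,T,t=tool()
az=np.radians(7.8); x=np.array([np.cos(az),np.sin(az),0]); 
far=np.array([.5365,-.1812,.04])-.0877*x
r=t-far; ax=np.array([-x[1],x[0],0])
for k in range(1,8):
    w=Ro.from_rotvec(-np.radians(2.5)*ax*1)
    r=w.apply(r) if 0 else r
d=Ro.from_rotvec(-np.radians(2.5)*ax).apply(r)-r
print("r",r,"per 2.5deg tool shift mm",T.inv().apply(d)*1e3,"turn",T.inv().apply(-2.5*ax))
E
```

```text
joints [-0.31  0.66  1.69 -0.    0.76  1.13] w 0.061 pos [ 0.6478 -0.1767  0.0645]
shift mm [-12.  -10.5  16. ] turn deg [ 0.81 -1.46 -0.27]
[ 0.67102074 -0.52091379 -0.40229219] [ 0.0054544  -0.03802443 -0.00765945]
r [0.19822539 0.01639736 0.02445493] per 2.5deg tool shift mm [-1.03539949  0.12775626 -8.66849   ] turn [0.01136811 2.49972233 0.03548307]
```

```bash
python3 - <<'E'
from h import *
im,d=bot.grab_frame("side"); cv2.imwrite("pics/s2.png",cv2.resize(im[170:350,280:520,::-1],None,fx=3,fy=3)); np.savez("s2",d=d,im=im)
goal([.635,-.168,.048],np.radians(7.8)); print(bot.state()["qd"],bot.state()["joint_efforts"])
P=cloud("side",d)
hsv=cv2.cvtColor(im,cv2.COLOR_RGB2HSV)
m=(hsv[...,0]<22)&(hsv[...,1]>140)&(hsv[...,2]>60)&(P[...,2]>.03)&(P[...,2]<.09)&(abs(P[...,0]-.54)<.15)&(abs(P[...,1]+.18)<.15)
print(m.sum(),P[m].mean(0) if m.any() else "")
E
```

```text
joints [-0.31  0.66  1.69 -0.    0.76  1.13] w 0.059 pos [ 0.6478 -0.1767  0.0644]
shift mm [-12.  -10.5  16. ] turn deg [ 0.81 -1.45 -0.27]
[ 0.00054468  0.00196545  0.00130078 -0.00109389 -0.00082598 -0.00198441] [-6.34340686e-02 -1.02976656e+02 -3.39775014e+01 -1.73669803e-02
 -2.56604506e-01 -4.42920077e-05]
93 [ 0.62883913 -0.17075864  0.06132192]
```

View pics/s2.png

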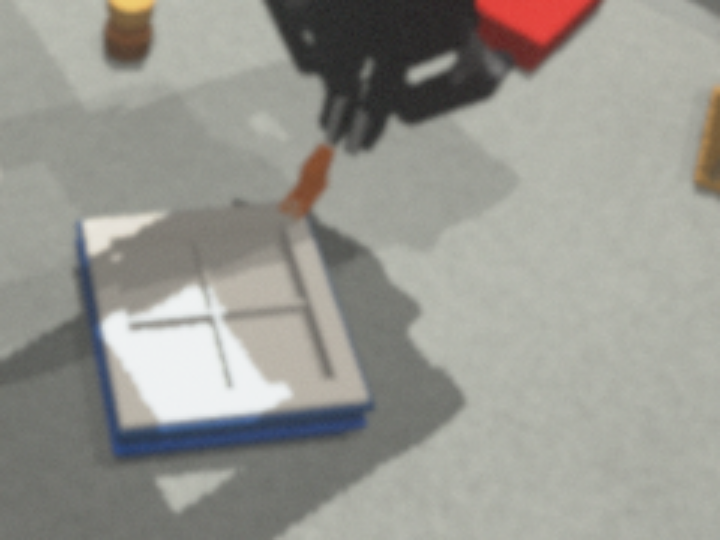

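```bash
python3 - <<'E'
from h import *
f=np.load("s2.npz"); P=cloud("side",f["d"]); im=f["im"]
for v in range(200,226,3):
    print(v,[(u,int(im[v,u].max()),*P[v,u].round(3)) for u in range(386,410,4)])
E
```

```text
200 [(386, 150, np.float64(0.74), np.float64(-0.108), np.float64(-0.0)), (390, 55, np.float64(0.633), np.float64(-0.165), np.float64(0.124)), (394, 48, np.float64(0.634), np.float64(-0.171), np.float64(0.129)), (398, 46, np.float64(0.647), np.float64(-0.171), np.float64(0.118)), (402, 63, np.float64(0.635), np.float64(-0.183), np.float64(0.137)), (406, 47, np.float64(0.635), np.float64(-0.189), np.float64(0.142))]
203 [(386, 150, np.float64(0.733), np.float64(-0.113), np.float64(-0.0)), (390, 61, np.float64(0.638), np.float64(-0.164), np.float64(0.113)), (394, 77, np.float64(0.638), np.float64(-0.171), np.float64(0.118)), (398, 48, np.float64(0.65), np.float64(-0.172), np.float64(0.11)), (402, 51, np.float64(0.636), np.float64(-0.184), np.float64(0.13)), (406, 47, np.float64(0.635), np.float64(-0.19), np.float64(0.136))]
206 [(386, 141, np.float64(0.727), np.float64(-0.118), np.float64(-0.0)), (390, 70, np.float64(0.635), np.float64(-0.167), np.float64(0.111)), (394, 65, np.float64(0.634), np.float64(-0.174), np.float64(0.117)), (398, 59, np.float64(0.637), np.float64(-0.179), np.flo
[... 1968 characters left out ...]
)), (394, 149, np.float64(0.705), np.float64(-0.152), np.float64(0.001)), (398, 121, np.float64(0.641), np.float64(-0.185), np.float64(0.084)), (402, 148, np.float64(0.716), np.float64(-0.162), np.float64(0.001)), (406, 158, np.float64(0.722), np.float64(-0.167), np.float64(0.0))]
224 [(386, 130, np.float64(0.633), np.float64(-0.17), np.float64(0.07)), (390, 146, np.float64(0.695), np.float64(-0.15), np.float64(-0.0)), (394, 162, np.float64(0.7), np.float64(-0.155), np.float64(-0.001)), (398, 161, np.float64(0.702), np.float64(-0.162), np.float64(0.003)), (402, 165, np.float64(0.71), np.float64(-0.166), np.float64(0.001)), (406, 163, np.float64(0.714), np.float64(-0.172), np.float64(0.002))]
```

>>> carry_out(increments="40 0 0 -15 0 0 0;40 0 0 -15 0 0 0;40 0 0 -15 0 0 0;40 0 0 -15 0 0 0;40 0 0 0 0 0 0;40 0 0 0 0 0 0")

```text
time_s: 6.95
position: [0.6448, -0.1754, 0.1249]
tcp_rot: [0.005, 0.998, 0.066, 0.011]
force: [-0.5, 0.1, -0.7]
gripper_width: 0.469
```

```bash
python3 - <<'E'
from h import *
goal([.635,-.168,.048],np.radians(7.8))
s,T,t=tool()
for n in ("side","top"):
    im,d=bot.grab_frame(n); np.savez(n+"3",d=d,im=im); P=cloud(n,d)
    m=(d>0)&(im.max(-1)<110)&(P[...,2]>.08)&(np.linalg.norm(P[...,:2]-t[:2],axis=-1)<.12)
    Q=T.inv().apply(P[m]-t)*1e3
    print(n,m.sum(),"z hist",np.histogram(Q[:,2],np.arange(-160,40,10)))
    for lo in range(-60,30,10):
        q=Q[(Q[:,2]>=lo)&(Q[:,2]<lo+10)]
        if len(q): print(lo,len(q),q.min(0).round(),q.max(0).round())
im=np.load("side3.npz")["im"]; cv2.imwrite("pics/s3.png",cv2.resize(im[130:310,300:540,::-1],None,fx=3,fy=3,interpolation=cv2.INTER_CUBIC))
E
```

```text
joints [-0.31  0.58  1.66 -0.    0.87  1.13] w 0.469 pos [ 0.6448 -0.1754  0.1249]
shift mm [-10.4  -9.5  76.6] turn deg [ 0.71 -1.25 -0.25]
side 14932 z hist (array([424, 150, 160, 690, 625, 403, 354, 302, 392, 188, 101, 122, 114,
        62,   0,   0,   0,   0,   0]), array([-160, -150, -140, -130, -120, -110, -100,  -90,  -80,  -70,  -60,
        -50,  -40,  -30,  -20,  -10,    0,   10,   20,   30]))
-60 101 [-13. -34. -60.] [ 10.  34. -50.]
-50 122 [-12. -34. -50.] [ 10.  32. -40.]
-40 114 [-12. -34. -40.] [  9.  32. -30.]
-30 62 [-11. -33. -30.] [ 10.  31. -21.]
top 6754 z hist (array([0, 0, 0, 0, 0, 0, 0, 0, 0, 0, 0, 0, 0, 0, 0, 0, 0, 0, 0]), array([-160, -150, -140, -130, -120, -110, -100,  -90,  -80,  -70,  -60,
        -50,  -40,  -30,  -20,  -10,    0,   10,   20,   30]))
```

View pics/s3.png

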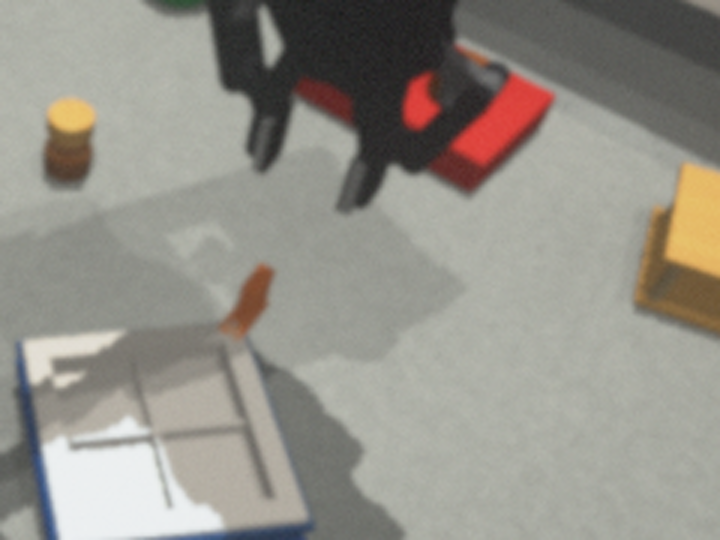

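>>> carry_out(increments="40 -5 -5 0 0.4 -0.6 0;40 -5 -4 0 0.3 -0.6 -0.2;40 0 0 0 0 0 0;40 0 0 0 0 0 0")

```text
time_s: 7.38
position: [0.6307, -0.1664, 0.1213]
tcp_rot: [-0.001, 0.998, 0.068, -0.003]
force: [0.3, 0.9, -0.2]
gripper_width: 0.464
```

>>> carry_out(increments="40 0 0 7 0 0 0;40 0 0 7 0 0 0;40 0 0 7 0 0 0;40 0 0 7 0 0 0")

```text
time_s: 7.72
position: [0.631, -0.1664, 0.0913]
tcp_rot: [-0.001, 0.998, 0.068, -0.002]
force: [0.6, 0.4, -1.0]
gripper_width: 0.467
```

```bash
cat >> h.py <<'E'
def tips(n="side"):
    s,T,t=tool(); im,d=bot.grab_frame(n); P=cloud(n,d)
    Q=T.inv().apply((P-t).reshape(-1,3)).reshape(P.shape)*1e3
    m=(d>0)&(im.max(-1)<110)&(abs(Q[...,0])<25)&(abs(Q[...,1])<60)&(Q[...,2]>-60)&(P[...,2]>.055)&(Q[...,2]<40)
    k,l,st,c=cv2.connectedComponentsWithStats(m.astype(np.uint8))
    for i in range(1,k):
        if st[i,4]>15:
            q=P[l==i]; e=Q[l==i]; b=e[:,2]>e[:,2].max()-6
            print("finger",st[i,4],"tool min/max",e.min(0).round(1),e.max(0).round(1),"end world",q[b].mean(0).round(3),"lowest",q[:,2].min().round(4))
    return im,d
E
python3 - <<'E'
from h import *
goal([.635,-.168,.048],np.radians(7.8)); print(bot.state()["force"])
tips()
E
```

```text
joints [-0.3   0.62  1.69  0.    0.84  1.13] w 0.467 pos [ 0.631  -0.1664  0.0913]
shift mm [ 3.9  2.3 43.3] turn deg [-0.16  0.27 -0.02]
[ 0.62513635  0.36278344 -0.96043942]
finger 188 tool min/max [-12.5 -34.3 -59.1] [ 11.2 -21.  -21.1] end world [ 0.627 -0.145  0.116] lowest 0.1124
finger 155 tool min/max [-12.5  18.9 -59.8] [  8.4  32.7 -25.8] end world [ 0.626 -0.193  0.12 ] lowest 0.117
```

```bash
python3 - <<'E'
from h import *
s,T,t=tool(); im,d=bot.grab_frame("side"); P=cloud("side",d)
Q=T.inv().apply((P-t).reshape(-1,3)).reshape(P.shape)*1e3
m=(d>0)&(abs(Q[...,0])<25)&(abs(Q[...,1])<50)&(Q[...,2]>-45)&(P[...,2]>.06)&(Q[...,2]<40)
v,u=np.nonzero(m); o=np.argsort(-Q[m][:,2])[:25]
for i in o: print(u[i],v[i],im[v[i],u[i]],Q[m][i].round(),P[m][i].round(3))
K,C=cal("side")
for yy in(-25,25):
  p=T.apply([0,yy/1e3,.008])+t; c=C[:3,:3].T@(p-C[:3,3]); print("expected tip px",(K@c/c[2])[:2])
cv2.imwrite("pics/s4.png",cv2.resize(im[140:280,330:490,::-1],None,fx=5,fy=5,interpolation=cv2.INTER_CUBIC)[:600])
E
```

```text
387 228 [123  80  57] [ 4.  8. 30.] [ 0.635 -0.173  0.06 ]
382 230 [125  79  52] [-5.  3. 29.] [ 0.625 -0.17   0.061]
380 229 [128  96  79] [-6. -0. 29.] [ 0.624 -0.166  0.061]
389 225 [134 105  89] [11.  7. 29.] [ 0.642 -0.172  0.061]
384 231 [122  73  48] [-5.  7. 29.] [ 0.626 -0.174  0.061]
386 229 [121  76  52] [ 1.  7. 29.] [ 0.631 -0.173  0.061]
385 230 [123  74  52] [-3.  7. 29.] [ 0.628 -0.174  0.061]
388 226 [125  88  65] [ 8.  7. 28.] [ 0.639 -0.172  0.061]
380 228 [132 104  87] [-5. -1. 28.] [ 0.625 -0.166  0.062]
383 230 [123  72  48] [-6.  5. 27.] [ 0.625 -0.172  0.063]
381 229 [124  78  57] [-6.  1. 27.] [ 0.624 -0.168  0.063]
384 230 [126  76  53] [-5.  6. 26.] [ 0.625 -0.173  0.063]
382 229 [123  76  53] [-6.  3. 26.] [ 0.625 -0.17   0.063]
389 224 [132  97  81] [11.  7. 26.] [ 0.641 -0.171  0.064]
387 227 [122  77  55] [ 3.  7. 26.] [ 0.634 -0.173  0.064]
390 223 [138 112 100] [13.  7. 26.] [ 0.644 -0.171  0.064]
386 228 [123  76  51] [-1.  7. 25.] [ 0.63  -0.173  0.064]
381 228 [125  81  60] [-6.  1. 25.] [ 0.624 -0.168  0.065]
388 225 [127  81  60] [ 7.  7. 25.] [ 0.637 -0.172  0.065]
384 229 [126  77  51] [-5.  6. 24.] [ 0.626 -0.173  0.065]
383 229 [124  76  49] [-6.  5. 24.] [ 0.624 -0.171  0.065]
385 229 [125  76  52] [-4.  7. 24.] [ 0.627 -0.174  0.065]
380 227 [137 112  98] [-6. -1. 23.] [ 0.623 -0.166  0.066]
382 228 [125  78  54] [-6.  3. 23.] [ 0.624 -0.169  0.067]
380 226 [139 119 105] [-5. -2. 23.] [ 0.625 -0.165  0.067]
expected tip px [370.85333456 211.8700306 ]
expected tip px [398.1655289 226.4577756]
```

View pics/s4.png

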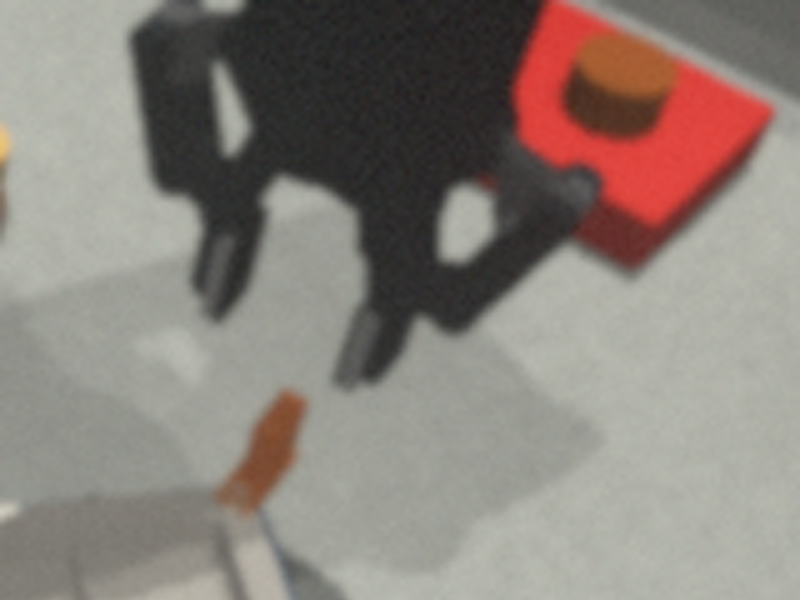

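>>> carry_out(increments="40 2 1 6 0 0.2 0;40 2 1 6 0 0 0;40 0 0 6 0 0 0;40 0 0 6 0 0 0;40 0 0 6 0 0 0;40 0 0 0 0 0 0")

```text
time_s: 8.32
position: [0.635, -0.1678, 0.057]
tcp_rot: [-0.002, 0.998, 0.068, -0.001]
force: [0.2, -0.2, -0.4]
gripper_width: 0.47
```

```bash
python3 - <<'E'
from h import *
goal([.635,-.168,.018],np.radians(7.8)); print(bot.state()["force"],bot.state()["qd"].round(3))
tips()
E
```

```text
joints [-0.31  0.67  1.7   0.    0.78  1.13] w 0.47 pos [ 0.635  -0.1678  0.057 ]
shift mm [ 0.1  0.4 39. ] turn deg [-0.21  0.15 -0.03]
[ 0.17607202 -0.23725615 -0.41427551] [-0.001 -0.004 -0.004  0.002  0.009  0.001]
finger 159 tool min/max [-12.2 -34.2 -59.8] [ 11.2 -20.9 -20.6] end world [ 0.631 -0.147  0.081] lowest 0.0777
finger 137 tool min/max [-12.7  18.9 -59.7] [  6.9  33.9 -23.8] end world [ 0.63  -0.194  0.085] lowest 0.0807
```

>>> carry_out(increments="40 0 0 6 0 0 0;40 0 0 6 0 0 0;40 0 0 6 0 0 0;40 0 0 0 0 0 0")

```text
time_s: 8.7
position: [0.6356, -0.1679, 0.0384]
tcp_rot: [-0.001, 0.998, 0.068, -0.001]
force: [-1.5, -0.1, -0.3]
gripper_width: 0.468
```

>>> carry_out(increments="40 0 0 6 0 0 0;40 0 0 6 0 0 0;40 0 0 5 0 0 0;40 0 0 0 0 0 0")

```text
time_s: 9.03
position: [0.6355, -0.1679, 0.0195]
tcp_rot: [-0.001, 0.998, 0.068, -0.001]
force: [0.0, 0.1, 0.1]
gripper_width: 0.468
```

```bash
python3 - <<'E'
from h import *
goal([.635,-.168,.018],np.radians(7.8)); print(bot.state()["force"])
im,d=tips()
cv2.imwrite("pics/s5.png",cv2.resize(im[140:280,330:490,::-1],None,fx=4,fy=4,interpolation=cv2.INTER_CUBIC))
E
```

```text
joints [-0.31  0.72  1.72  0.    0.71  1.13] w 0.468 pos [ 0.6355 -0.1679  0.0195]
shift mm [-0.5  0.1  1.5] turn deg [-0.17  0.07 -0.03]
[0.0210206  0.09313908 0.11897697]
finger 102 tool min/max [-12.4 -34.5 -59.9] [ 11.4 -21.1 -35.4] end world [ 0.626 -0.143  0.058] lowest 0.0551
finger 82 tool min/max [-12.6  19.4 -59.8] [  5.9  34.2 -36.1] end world [ 0.633 -0.196  0.059] lowest 0.0556
```

View pics/s5.png

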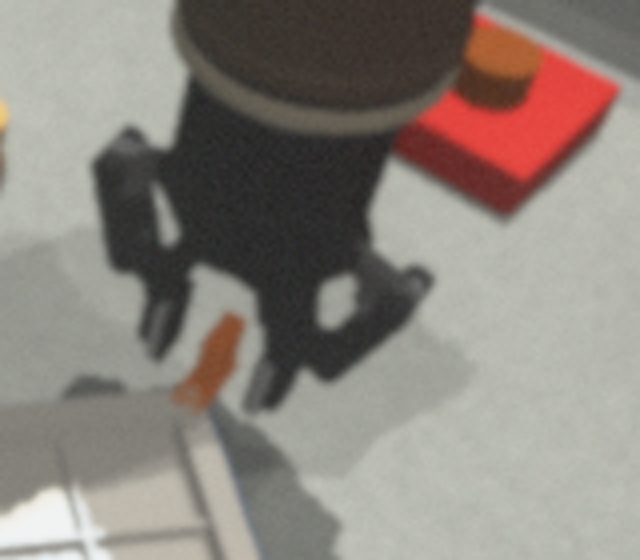

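>>> carry_out(increments="20 0 0 0 0 0 0;14 0 0 0 0 0 0;8 0 0 0 0 0 0;4 0 0 0 0 0 0;2 0 0 0 0 0 0;2 0 0 0 0 0 0;2 0 0 0 0 0 0;2 0 0 0 0 0 0", force=40)

```text
time_s: 9.75
position: [0.6362, -0.1681, 0.0209]
tcp_rot: [-0.001, 0.998, 0.068, -0.0]
force: [-0.3, -0.2, -1.0]
gripper_width: 0.144
```

```bash
python3 - <<'E'
from h import *
goal([.635,-.168,.018],np.radians(7.8)); print(bot.state()["force"])
s,T,t=tool()
az=np.radians(7.8); x=np.array([np.cos(az),np.sin(az),0]); ax=np.array([-x[1],x[0],0])
# physical tab is at (.635,-.168); pivot far corner
far=np.array([.635,-.168,.04])-.1877*x
r=t-far
for k in range(8):
    W=Ro.from_rotvec(-np.radians(2.5)*ax*k); p=W.apply(r); d=Ro.from_rotvec(-np.radians(2.5)*ax*(k+1)).apply(r)-p
    print(k,(far+p).round(4),"shift",((W*T).inv().apply(d)*1e3).round(2),"turn",((W*T).inv().apply(-2.5*ax)).round(2))
E
```

```text
joints [-0.31  0.72  1.71  0.    0.71  1.13] w 0.144 pos [ 0.6362 -0.1681  0.0209]
shift mm [-1.2 -0.3  2.9] turn deg [-0.13 -0.01 -0.03]
[-0.30310395 -0.18683887 -1.02372055]
0 [ 0.6362 -0.1681  0.0209] shift [ 0.65 -0.02 -8.26] turn [ 0.    2.5  -0.01]
1 [ 0.6368 -0.168   0.0292] shift [ 0.65 -0.02 -8.26] turn [ 0.    2.5  -0.01]
2 [ 0.6371 -0.168   0.0374] shift [ 0.65 -0.02 -8.26] turn [ 0.    2.5  -0.01]
3 [ 0.6371 -0.168   0.0457] shift [ 0.65 -0.02 -8.26] turn [ 0.    2.5  -0.01]
4 [ 0.6366 -0.1681  0.054 ] shift [ 0.65 -0.02 -8.26] turn [ 0.    2.5  -0.01]
5 [ 0.6359 -0.1682  0.0622] shift [ 0.65 -0.02 -8.26] turn [ 0.    2.5  -0.01]
6 [ 0.6347 -0.1683  0.0704] shift [ 0.65 -0.02 -8.26] turn [ 0.    2.5  -0.01]
7 [ 0.6332 -0.1685  0.0786] shift [ 0.65 -0.02 -8.26] turn [ 0.    2.5  -0.01]
```

>>> carry_out(increments="2 0.2 0 -3.3 0 1 0;2 0.2 0 -3.3 0 1 0;2 0.2 0 -3.3 0 1 0;2 0.2 0 -3.3 0 1 0;2 0 0 0 0 0 0")

```text
time_s: 10.17
position: [0.637, -0.1681, 0.0356]
tcp_rot: [-0.004, 0.997, 0.068, 0.039]
force: [0.1, 0.1, -0.2]
gripper_width: 0.144
```

```bash
cat >> h.py <<'E'
def plane():
    s,T,t=tool(); print("pos",t.round(4),"F",s["force"].round(1),"M",s["ft_torque"].round(2),"w",round(float(s["gripper_width"]),3),"toolz",T.apply([0,0,1]).round(3))
    for n in("side","top"):
        im,d=bot.grab_frame(n); P=cloud(n,d); hsv=cv2.cvtColor(im,cv2.COLOR_RGB2HSV)
        for nm,th in(("white","tray_centre"),("stack","stack_top")):
            for o in bot.outline_of(n,th)[:1]:
                q=P[o["pixels"]&(d>0)]
                b=q[q[:,2]>q[:,2].max()-.004] 
                far=q[np.argsort(q[:,0])[:30]]
                print(n,nm,round(o["confidence"],2),len(q),"med",np.median(q,0).round(3),"min-x end",far.mean(0).round(3))
                if nm=="white":
                    c=q.mean(0); u,S,V=np.linalg.svd(q-np.median(q,0),full_matrices=False); nn=V[2]*np.sign(V[2][2]); print("  normal",nn.round(3))
    return im
E
python3 - <<'E'
from h import *
plane()
im,d=bot.grab_frame("side")
cv2.imwrite("pics/s6.png",cv2.resize(im[150:350,280:480,::-1],None,fx=3,fy=3,interpolation=cv2.INTER_CUBIC))
E
```

```text
pos [ 0.637  -0.1681  0.0356] F [ 0.1  0.1 -0.2] M [-0.02 -0.04 -0.04] w 0.144 toolz [ 0.077  0.012 -0.997]
side white 0.69 5924 med [ 0.54  -0.181  0.042] min-x end [ 0.454 -0.193  0.044]
  normal [-0.088  0.003  0.996]
side stack 0.66 1108 med [ 0.496 -0.222  0.029] min-x end [ 0.448 -0.194  0.032]
```

View pics/s6.png

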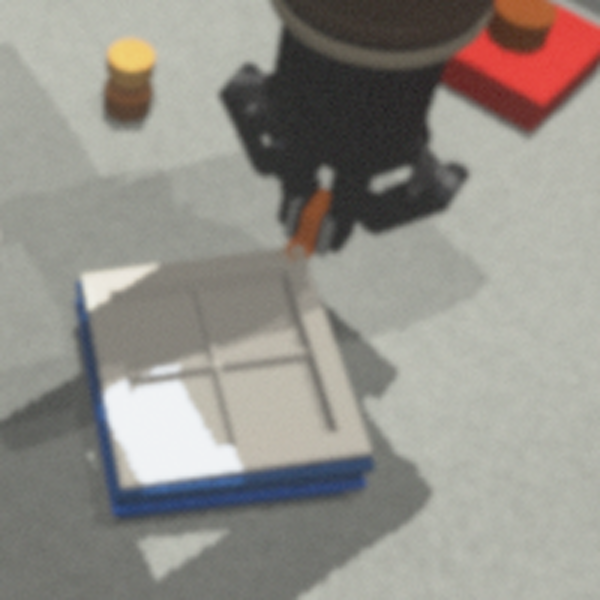

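>>> carry_out(increments="2 0.2 0 -3.3 0 1 0;2 0.2 0 -3.3 0 1 0;2 0.2 0 -3.3 0 1 0;2 0.2 0 -3.3 0 1 0;2 0.2 0 -3.3 0 1 0;2 0 0 0 0 0 0")

```text
time_s: 11.02
position: [0.6364, -0.1679, 0.0523]
tcp_rot: [-0.007, 0.994, 0.068, 0.086]
force: [-1.2, -1.1, -0.3]
gripper_width: 0.147
```

```bash
python3 - <<'E'
from h import *
plane()
E
```

```text
pos [ 0.6364 -0.1679  0.0523] F [-1.2 -1.1 -0.3] M [-0.02  0.26  0.01] w 0.147 toolz [ 0.169  0.025 -0.985]
side white 0.64 6178 med [ 0.539 -0.181  0.05 ] min-x end [ 0.453 -0.193  0.045]
  normal [-0.191 -0.009  0.982]
side stack 0.55 1204 med [ 0.497 -0.225  0.029] min-x end [ 0.448 -0.194  0.031]
```

>>> carry_out(increments="2 0.2 0 -3.3 0 1 0;2 0.2 0 -3.3 0 1 0;2 0.2 0 -3.3 0 1 0;2 0.2 0 -3.3 0 1 0;2 0.2 0 -3.3 0 1 0;2 0.2 0 -3.3 0 1 0;2 0.2 0 -3.3 0 1 0;2 0.2 0 -3.3 0 1 0;2 0 0 0 0 0 0")

```text
time_s: 12.07
position: [0.6338, -0.1676, 0.0765]
tcp_rot: [-0.012, 0.985, 0.069, 0.155]
force: [0.4, 0.1, -0.8]
gripper_width: 0.145
```

```bash
python3 - <<'E'
from h import *
plane()
E
```

```text
pos [ 0.6338 -0.1676  0.0765] F [ 0.4  0.1 -0.8] M [-0.12  0.28  0.03] w 0.145 toolz [ 0.305  0.044 -0.951]
side white 0.92 6495 med [ 0.536 -0.181  0.06 ] min-x end [ 0.454 -0.192  0.046]
  normal [-0.307 -0.027  0.951]
side stack 0.59 1259 med [ 0.5   -0.228  0.035] min-x end [ 0.448 -0.193  0.032]
```

>>> carry_out(increments="2 1.8 0 -5.7 0 0 0;2 1.8 0 -5.7 0 0 0;2 1.8 0 -5.7 0 0 0;2 1.8 0 -5.7 0 0 0;2 1.8 0 -5.7 0 0 0;2 1.8 0 -5.7 0 0 0;2 0 0 0 0 0 0")

```text
time_s: 12.95
position: [0.6345, -0.1674, 0.1159]
tcp_rot: [-0.011, 0.985, 0.069, 0.155]
force: [-0.3, -0.3, -0.8]
gripper_width: 0.143
```

```bash
python3 - <<'E'
from h import *
plane()
E
```

```text
pos [ 0.6345 -0.1674  0.1159] F [-0.3 -0.3 -0.8] M [0.   0.16 0.02] w 0.143 toolz [ 0.303  0.044 -0.952]
side white 0.84 7305 med [ 0.539 -0.181  0.098] min-x end [ 0.455 -0.192  0.081]
  normal [-0.24  -0.003  0.971]
side stack 0.93 2512 med [ 0.507 -0.214  0.025] min-x end [ 0.448 -0.193  0.031]
```

>>> carry_out(increments="2 3.6 0 -11.4 0 0 0;2 3.6 0 -11.4 0 0 0;2 3.6 0 -11.4 0 0 0;2 3.6 0 -11.4 0 0 0;2 3.6 0 -11.4 0 0 0;2 3.6 0 -11.4 0 0 0;2 3.6 0 -11.4 0 0 0;2 3.6 0 -11.4 0 0 0;2 3.6 0 -11.4 0 0 0;2 0 0 0 0 0 0")

```text
time_s: 14.08
position: [0.6314, -0.1676, 0.2298]
tcp_rot: [-0.012, 0.986, 0.068, 0.151]
force: [0.7, -0.7, -0.2]
gripper_width: 0.144
```

>>> carry_out(increments="2 0 0 0 0 -2 0;2 0 0 0 0 -2 0;2 0 0 0 0 -2 0;2 0 0 0 0 -2 0;2 0 0 0 0 -2 0;2 0 0 0 0 -2 0;2 0 0 0 0 -2 0;2 0 0 0 0 -2 0;2 0 0 0 0 -1.5 0;2 0 0 0 0 0 0")

```text
time_s: 14.92
position: [0.628, -0.1687, 0.2292]
tcp_rot: [0.001, 0.998, 0.067, -0.01]
force: [-0.0, 1.3, 0.5]
gripper_width: 0.144
```

```bash
python3 - <<'E'
from h import *
im=plane()
goal([.596,.231,.22],np.radians(7.8))
E
```

```text
pos [ 0.628  -0.1687  0.2292] F [-0.   1.3  0.5] M [ 0.02 -0.04  0.01] w 0.144 toolz [-0.02  -0.002 -1.   ]
side white 0.79 8844 med [ 0.534 -0.181  0.248] min-x end [ 0.445 -0.193  0.254]
  normal [0.165 0.195 0.967]
side stack 0.63 6617 med [ 0.54  -0.183  0.014] min-x end [ 0.448 -0.193  0.031]
joints [-0.31  0.48  1.56 -0.01  1.12  1.13] w 0.144 pos [ 0.6273 -0.169   0.2299]
shift mm [  22.7 -400.6    9.6] turn deg [-0.02  1.03 -0.12]
```

>>> carry_out(increments="2 1 -8 0 0 0.3 0;2 1 -16 0 0 0.3 0;2 1 -18 0 0 0.4 0;2 1 -18 0 0 0 0;2 1 -18 0 0 0 0;2 1 -18 0 0 0 0;2 1 -18 0 0 0 0;2 1 -18 0 0 0 0;2 1 -18 0 0 0 0;2 1 -18 0 0 0 0;2 1 -18 0 0 0 0;2 1 -18 0 0 0 0")

```text
time_s: 16.22
position: [0.6047, 0.0576, 0.2319]
tcp_rot: [-0.002, 0.998, 0.067, 0.004]
force: [0.1, 0.1, -0.2]
gripper_width: 0.144
```

>>> carry_out(increments="2 1 -18 0 0 0 0;2 1 -18 0 0 0 0;2 1 -18 0 0 0 0;2 1 -18 0 0 0 0;2 1 -18 0 0 0 0;2 1 -18 0 0 0 0;2 1 -18 0 0 0 0;2 1 -18 0 0 0 0;2 1 -18 0 0 0 0;2 1 -12 0 0 0 0;2 1 -6 0 0 0 0;2 0 0 0 0 0 0")

```text
time_s: 17.22
position: [0.575, 0.268, 0.2355]
tcp_rot: [-0.006, 0.997, 0.073, 0.007]
force: [-0.3, -1.2, 0.1]
gripper_width: 0.144
```

```bash
python3 - <<'E'
from h import *
plane()
goal([.596,.231,.22],np.radians(7.8))
im,d=bot.grab_frame("side"); cv2.imwrite("pics/s7.png",im[...,::-1])
for t in("loupe","oil_jar","dish","stack_top","pad"):
    for o in bot.outline_of("side",t)[:1]:
        q=cloud("side",d)[o["pixels"]&(d>0)]; print(t,round(o["confidence"],2),np.median(q,0).round(3))
E
```

```text
pos [0.575  0.268  0.2355] F [-0.3 -1.2  0.1] M [-0.03 -0.04 -0.02] w 0.144 toolz [ 0.013  0.012 -1.   ]
side white 0.83 3589 med [0.473 0.26  0.251] min-x end [0.393 0.24  0.254]
  normal [-0.008  0.289  0.957]
side stack 0.97 6627 med [ 0.54  -0.183  0.014] min-x end [ 0.448 -0.193  0.032]
top white 0.76 3767 med [0.478 0.242 0.244] min-x end [0.393 0.21  0.358]
  normal [-0.037  0.891  0.452]
top stack 0.83 3483 med [ 0.539 -0.184  0.012] min-x end [ 0.452 -0.192  0.035]
joints [0.38 0.43 1.63 0.01 1.07 1.8 ] w 0.143 pos [0.576  0.2652 0.2354]
shift mm [14.7 36.9 15.3] turn deg [-0.54 -0.79  0.38]
loupe 0.94 [ 0.417 -0.012  0.021]
oil_jar 0.58 [0.669 0.002 0.037]
dish 0.72 [ 0.514 -0.002  0.012]
stack_top 0.83 [ 0.54  -0.183  0.013]
pad 0.57 [0.494 0.215 0.005]
```

View pics/s7.png

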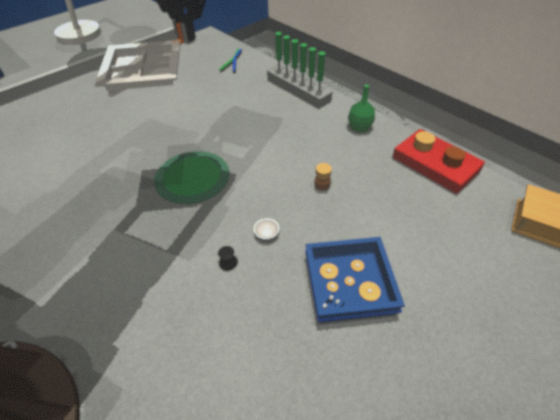

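>>> carry_out(increments="2 3 8 2 0 -0.3 0;2 4 9 2 0 -0.3 0;2 4 9 2 0 0 0;2 4 9 2 0 0 0;2 0 0 0 0 0 0;2 0 0 0 0 0 0;2 0 0 0 0 0 0;2 0 0 0 0 0 0")

```text
time_s: 18.48
position: [0.5987, 0.2281, 0.2256]
tcp_rot: [-0.005, 0.997, 0.071, 0.0]
force: [-0.1, -0.3, -1.0]
gripper_width: 0.146
```

```bash
python3 - <<'E'
from h import *
goal([.596,.231,.22],np.radians(7.8)); print(bot.state()["force"],bot.state()["qd"].round(3))
im,d=bot.grab_frame("side"); P=cloud("side",d)
hsv=cv2.cvtColor(im,cv2.COLOR_RGB2HSV)
m=(d>0)&(P[...,2]>.215)&(P[...,2]<.3)&(np.linalg.norm(P[...,:2]-[.497,.217],axis=-1)<.105)&(hsv[...,1]<70)&(im.max(-1)>110)
q=P[m]; print(m.sum(),q.min(0).round(3),q.max(0).round(3))
hull=cv2.minAreaRect(q[:,:2].astype(np.float32)); print(hull)
az=np.radians(7.8); e=(q[:,:2]-hull[0])@np.array([[np.cos(az),-np.sin(az)],[np.sin(az),np.cos(az)]])
for n,k in(("x",0),("y",1)):
    print(n,[q[(e[:,k]*s)>.07,2].mean().round(4) if ((e[:,k]*s)>.07).any() else None for s in(-1,1)])
E
```

```text
joints [0.31 0.45 1.61 0.01 1.07 1.74] w 0.146 pos [0.5987 0.2281 0.2256]
shift mm [-2.3 -3.2  5.7] turn deg [-0.53 -0.09  0.3 ]
[-0.13278325 -0.32208963 -0.98986748] [-0.001 -0.001  0.001 -0.001 -0.     0.002]
3301 [0.413 0.127 0.218] [0.599 0.3   0.291]
((0.5129899978637695, 0.21963277459144592), (0.1545693725347519, 0.1408839225769043), 52.872501373291016)
x [np.float64(0.2419), np.float64(0.2609)]
y [np.float64(0.2453), np.float64(0.2496)]
```

```bash
python3 -c "
from station import bot
print(bot.sign_off())"
```

```text
the job is handed in; nothing more can be done
None
```

I peeled the white tray off by its orange tab and handed the job in at about 18.5 s, with the arm still holding it over the green pad.

**Peel:** I turned the tray about its far corner. The last tilt reading before lifting clear was about 0.31 rad. Through the peel the far corner stayed within about 2 mm of its height on the stack, and the tray then lifted off freely.

**Final hold:** The arm was still. By the tool pose the tray's middle is about 4 mm from the pad's centre; the tray outline gives about 16 mm, probably because gripper pixels got into it. It is about 0.25 m above the bench. The grip opening was steady at about 12 mm on the tab.

**Rest of the scene:** In the last full picture, taken before a final 45 mm shift of the tray at height, the blue stack, loupe, jar and dish were within about 5 mm of where they started.

These checks failed or disagreed:
- **First grasp missed:** The camera showed the fingertips about 30 mm farther back along the tool than the given tool frame says, so the gripper closed above the tab. I trusted the images, went in deeper and got the grip.
- **Unexplained drift:** The arm also drifted sideways and up by about 10 mm during that first descent, with almost no force showing. I did not find the cause, and it did not happen on the slower second descent.
- **Final tilt is rough:** The camera estimates of tray tilt near the end were noisy. Edge heights gave about 0.1 rad, while two plane fits just before gave about 0.3 rad and one implausibly large value. The tool itself was within about 1 degree of vertical, so I judged the tray level enough.

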